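# Show a glass sample over the light panel

## Task

Press the green button of the light panel fully down and let it come back up, then lift the pink glass bar off its white prop, carry it level, and finish still holding it flat and steady in the air about 10 cm above the middle of the panel's white window. Do not let the pink bar touch the panel, and leave the other two bars and everything else on the bench where they are. Your program ends while the gripper is holding the bar; do not put it down.

Things in the scene. Friction and masses are not known exactly. Their poses are not given: they have to be found in the camera images.
- bar_pink: Loose pink fused-glass bar, lighter streaks on top: 150 (x, length) x 40 (y) x 12 mm thick, about 180 g. Origin: centre of its underside; x along its length, z up. Starts on the two uprights of its own prop, underside 40 mm above the table, within 6 mm of centred; the three bars lie side by side in any order, about 125 mm apart, on the robot's left. This is the one to lift.
- bar_amber: Loose amber fused-glass bar, lighter streaks on top: 150 (x, length) x 40 (y) x 12 mm thick, about 180 g. Origin: centre of its underside; x along its length, z up. Starts on the two uprights of its own prop, underside 40 mm above the table, within 6 mm of centred; the three bars lie side by side in any order, about 125 mm apart, on the robot's left. Leave it alone.
- bar_green: Loose dark green fused-glass bar, lighter streaks on top: 150 (x, length) x 40 (y) x 12 mm thick, about 180 g. Origin: centre of its underside; x along its length, z up. Starts on the two uprights of its own prop, underside 40 mm above the table, within 6 mm of centred; the three bars lie side by side in any order, about 125 mm apart, on the robot's left. Leave it alone.
- prop_pink: Fixed white ceramic prop under the pink bar: base 140 (x) x 30 (y) x 8 mm, two uprights 22 mm long, 30 mm wide, 50 mm either side of the middle, tops 40 mm above the table, open between them. Origin: centre of its underside, on the table; x along its length. The bar overhangs about 5 mm at each long side.
- prop_amber: Fixed white ceramic prop under the amber bar: base 140 (x) x 30 (y) x 8 mm, two uprights 22 mm long, 30 mm wide, 50 mm either side of the middle, tops 40 mm above the table, open between them. Origin: centre of its underside, on the table; x along its length. The bar overhangs about 5 mm at each long side.
- prop_green: Fixed white ceramic prop under the green bar: base 140 (x) x 30 (y) x 8 mm, two uprights 22 mm long, 30 mm wide, 50 mm either side of the middle, tops 40 mm above the table, open between them. Origin: centre of its underside, on the table; x along its length. The bar overhangs about 5 mm at each long side.
- panel: Fixed light panel on the robot's right: a flat aluminium case 200 (x) x 240 (y) mm, with a white window 136 x 210 mm on top; top of the window 30 mm above the table. Origin: centre of its underside; the near strip (-x) carries the button.
- window (a point): Centre of the white window, on its top face, 30 mm above the table. Axes as the panel's.
- start_top (a point): Top centre of the panel's round green push button (diameter 32 mm, in a black housing on the near strip of the panel, pressed straight down), 50 mm above the table while up. It goes down with the button.
- start (a joint): Travel of the push button: 0 up, 0.006 m fully down; a spring returns it; fully down takes about 5 N.
- frit_jar: Loose jar with a white cap, 64 mm across, 85 mm tall, near the robot on its right. Origin: centre of its underside. Leave it alone.
- brush: Loose flat wide brush lying on the near side of the bars, about 180 mm long, 90 mm wide, 16 mm high. Origin: on its underside, near the ferrule. Leave it alone.
- phone: Loose black telephone lying flat near the far edge, 150 x 72 x 9 mm. Origin: centre of its underside. Leave it alone.
- tape: Loose roll of pale tape lying flat beyond the bars, 100 mm across, 24 mm high. Origin: centre of its underside. Leave it alone.
Things that resemble listed ones, but are neither listed nor needed, are in the scene too. There is more than one size of the bar_pink; the one meant has the size given above.

How it is judged:
On the way, in this order (a step that is already met when the one before it is completed fails the run):
1. the green button is pressed fully down (value of joint start above 0.005 m), for 0.05 s.
2. the green button is back up (value of joint start below 0.0015 m), for 0.1 s.
3. the pink bar is lifted clear of its prop, in the gripper (height (world z) of bar_pink above 0.06 m and contact force between bar_pink and prop_pink below 0.05 N and contact force between bar_pink and the fingers above 3 N), for 0.2 s.
At the end, for the whole second after the job is handed in: The fingers hold the pink bar 50-150 mm (underside) above the window, within 35 mm of its centre, within 0.1 rad of level, under 20 mm/s and 0.15 rad/s, not touching the panel; the button is up; other bars, jar, brush, phone and tape within 20 mm of their starts (z of bar_pink in the frame of window between 0.05 and 0.15 m and horizontal distance between bar_pink and window below 0.035 m and angle between bar_pink's own z axis and vertical below 0.1 rad and linear speed of bar_pink below 0.02 m/s and angular speed of bar_pink below 0.15 rad/s and contact force between bar_pink and the fingers above 3 N and contact force between bar_pink and panel below 0.05 N and value of joint start below 0.0015 m and distance of each of bar_amber, bar_green, frit_jar, brush, phone, tape from where it was at the start of the episode below 0.02 m); the arm keeps its last pose, push and grip.
It fails at once if the pink bar touches the light panel (contact force between bar_pink and panel above 0.5 N).
It fails at once if the pink bar tips by more than 0.35 rad (20 degrees) (angle between bar_pink's own z axis and vertical above 0.35 rad).
It fails at once if another bar, the jar, brush, phone or tape is moved by more than 20 mm (distance of any of bar_amber, bar_green, frit_jar, brush, phone, tape from where it was at the start of the episode above 0.02 m).
It also fails if it takes over 54 s, if anything falls off the work surface, if the arm or the gripper's body presses on something with over 40 N, if the wrist force passes 120 N, or if a joint passes its speed limit or range.

## Robot

A 7-joint arm with a two-finger parallel gripper is mounted at the origin on the work surface. World frame = base frame: x ahead of the robot, y to its left, z up, the work surface at z = 0. Lengths are in m, angles in rad, forces in N, time in s.
With the tool pointing down it reaches from about 0.425 to 0.875 m from the base axis. Payload 8.4 kg.
Tool frame: the origin (TCP) lies midway between the tips of the shut fingers; the grasp point (between the pads) lies ctrl.hold_point_z behind it (ctrl.hold_point_z is the distance from the TCP to the grasp point, in m); z points along the fingers, y is the line along which they close (so a half turn about z gives the same grasp; the last joint's range is limited). The gripper opens to 85 mm and grips with 20 to 120 N. Pads are 22 mm wide; open, the fingers measure 114 mm over their backs; the gripper's body (76 mm by 85 mm) begins 54 mm behind the grasp point. The pads swing forward as they close: fully open they stand 13 mm farther back than shut.
Start: joints at [-1.322, 0.333, 0.04, 1.465, -0.013, 1.343, -0.059], TCP at [0.222, 0.611, 0.231] pointing down, gripper open.
Joint ranges: [-2.58, 2.58], [-0.38, 2.09], [-1.3, 1.39], [0.25, 2.4], [-1.5, 4.64], [0.08, 2.09], [-2.65, 2.65]. Speed limits (rad/s): [2.22, 2.22, 2.79, 2.79, 3.14, 3.14, 3.14].

## Interface

Orientations are given as a unit quaternion [w, x, y, z].
In Python, from plant import ctrl gives the robot as it stands.
- The arm moves only by the shell command python3 -m crank 'ROWS'. ROWS is JSON, a list of rows, each a list of 5 numbers: the shift along the tool's x, y, z in cm, then the turn about the tool's z in rad, then the opening, from -1 (shut) to 1 (fully open). In form: [[x, y, z, twist, grip], ...]. A call has 1 to 8 rows; each row is the pose to reach, as a shift and turn from the pose commanded when the call began, along the tool's axes at that moment; what a row does not reach only later rows make up. A row lasts 1/10 s, in which the tool goes at most 50 mm and 8.59 degrees, less where a joint would pass 70% of its speed; a pose out of reach is approached as far as the arm can. A call with a gripper value outside its range is refused whole. The fingers move at their own pace and stop on an object; the grip force is fixed at half the most. Time passes only in rows, so rows that repeat a pose let the fingers close. It gives the time, the measured TCP pose, the force, the opening and the grip force at its end, in the units of the state.
- ctrl.get_obs(): the state, without advancing time (a new reading comes with each control period).
- ctrl.camera(name): name is "scene" or "top" or "wrist"; returns a dict with "img" (480x640x3 uint8, red, green, blue), "intrinsics" (3x3 intrinsics, pixels), "extrinsics" (4x4, takes a point from camera to world coordinates); the wrist camera has in their place "tool_from_camera" (4x4, takes a point from camera to tool coordinates, whose origin is the TCP and whose axes are the flange's). Camera axes: x right, y down, z forward; pixel columns grow to the right and rows downward; lengths in m; the calibration is good to about 2 mm. A picture is of the moment at which its call begins: read the wrist's pose just before it. There is no depth.
- ctrl.close_job(): hands the job in; it is judged then, once.
The state is a dict: "time_s": time; "joints": joint angles; "joint_velocities": joint speeds; "joint_torque": joint torques, N m; "eef_pos": TCP position; "ee_rot": TCP orientation; "ft_force": force on the tool from outside, world axes, zero at the start; "wrist_torque": the same for the moment, N m; "grip_width": opening from 0.0 (shut) to 1.0 (fully open); "grasp_force": force on a finger pad.
Only numpy, scipy, OpenCV 4.12 (cv2) and the standard library are available. Lean on these libraries where they do the work, as an engineer would, in place of code of your own. Each camera call takes 0.05 s, during which the arm holds its last target. There are 200 camera calls.

## Working session

There is one attempt and no reset: what is moved stays moved. The work goes in short steps, Python scripts to look and compute and a shell command to move; the robot and the scene stay as the last step left them, time stands still between calls to the robot, and variables do not carry over. Pictures are saved under pics/ and viewed, at most 10 in all, crops included, and the job is handed in when it is done.

```bash
mkdir -p pics; python3 - <<'E'
from plant import ctrl
import cv2,numpy as np,pickle
o=ctrl.get_obs();print(o,ctrl.hold_point_z)
d={}
for n in("scene","top"):
    c=ctrl.camera(n);d[n]=c
    cv2.imwrite(f"pics/{n}0.png",c["img"][:,:,::-1]);print(n,c["intrinsics"],c["extrinsics"])
pickle.dump(d,open("d.pkl","wb"))
E
```

```text
{'time_s': 0.0, 'joints': array([-1.32218778,  0.33389999,  0.03988524,  1.4662693 , -0.01341003,
        1.34328453, -0.05848096]), 'joint_velocities': array([-0.00071696, -0.00054792,  0.00053284, -0.00069662, -0.00034615,
       -0.00140701, -0.00028969]), 'joint_torque': array([ 1.42747440e-04, -6.58523083e+01,  1.36536609e+00, -4.05583477e+01,
        1.67195377e-02,  1.22677046e-02, -3.79235996e-05]), 'eef_pos': array([0.22142166, 0.61064564, 0.23042943]), 'ee_rot': array([-8.74262327e-05,  1.73034521e-01,  9.84915437e-01, -7.92690996e-04]), 'ft_force': array([ 0.04554937, -0.31264719, -0.22247692]), 'wrist_torque': array([ 0.01365507, -0.01330986,  0.00327673]), 'grasp_force': 0.0, 'grip_width': 1.0070071320623477} 0.0187
scene [[616.23407553   0.         330.33250722]
 [  0.         616.23407553 243.15326744]
 [  0.           0.           1.        ]] [[ 0.79104721  0.42757272 -0.43752244  1.11060806]
 [ 0.6116555  -0.56570046  0.55304659 -0.72822761]
 [-0.01103901 -0.70509897 -0.70902298  1.03508501]
 [ 0.          0.          0.          1.        ]]
top [[497.32892277   0.         319.22898406]
 [  0.         497.32892277 249.87568707]
 [  0.           0.           1.        ]] [[-0.00196484 -0.98318959  0.18257704  0.30896779]
 [-0.99989305  0.00457758  0.01389001  0.03627318]
 [-0.01449228 -0.18253022 -0.98309343  1.28860872]
 [ 0.          0.          0.          1.        ]]
```

View pics/top0.png

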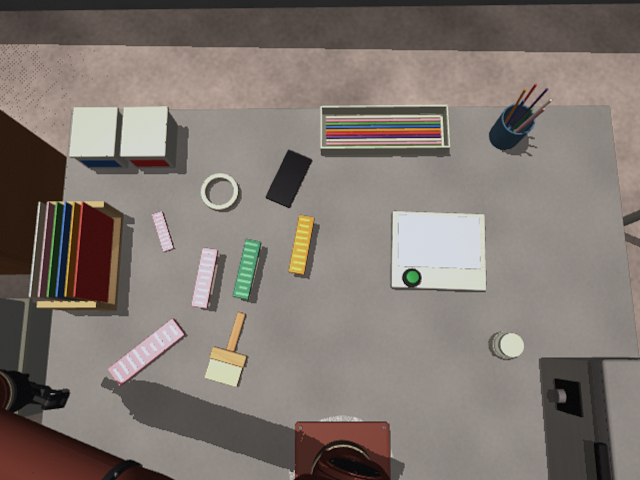

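View pics/scene0.png

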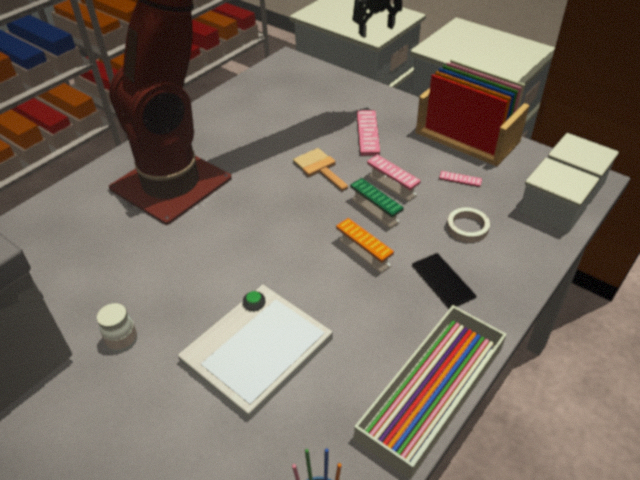

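Top view: the pink bar on its prop is at about (205,278), with green at (248,269) and amber at (302,245). The green button is at (412,278) and the window centre near (439,241). The two other pink bars, at (162,231) and (147,350), lie on the table without props, so they are decoys. In the scene view the pink bar is at about (394,171), the button at (254,299) and the window at (265,350).

```bash
cat > h.py <<'E'
import cv2,numpy as np
def ray(c,px,z,E=None):
    E=c["extrinsics"] if E is None else E
    r=E[:3,:3]@np.linalg.inv(c["intrinsics"])@np.array([px[0],px[1],1.])
    return E[:3,3]+r*(z-E[2,3])/r[2]
def rect(c,lo,hi,box,z,E=None):
    x0,y0,x1,y1=box
    hsv=cv2.cvtColor(c["img"],cv2.COLOR_RGB2HSV)
    m=cv2.inRange(hsv,np.array(lo),np.array(hi));k=np.zeros_like(m);k[y0:y1,x0:x1]=m[y0:y1,x0:x1]
    k=cv2.morphologyEx(k,cv2.MORPH_CLOSE,np.ones((5,5)))
    cs=cv2.findContours(k,cv2.RETR_EXTERNAL,cv2.CHAIN_APPROX_NONE)[0]
    q=max(cs,key=cv2.contourArea).reshape(-1,2)
    w=np.array([ray(c,p,z,E)[:2] for p in q])
    ctr,(a,b),ang=cv2.minAreaRect((w*1000).astype(np.float32))
    if a<b:a,b,ang=b,a,ang+90
    return np.array(ctr),(a,b),(ang+90)%180-90
E
python3 - <<'E'
import pickle;from h import *
d=pickle.load(open("d.pkl","rb"))
t,s=d["top"],d["scene"]
for n,c,lo,hi,box,z in [
 ("pink",t,(140,18,120),(179,255,255),(186,235,222,315),.052),
 ("green",t,(45,60,30),(90,255,255),(228,230,266,310),.052),
 ("amber",t,(12,90,80),(30,255,255),(280,205,320,285),.052),
 ("button",t,(45,110,40),(80,255,255),(395,262,430,292),.05),
 ("window",t,(95,8,190),(135,60,255),(385,205,492,275),.03),
 ("pinkS",s,(140,30,120),(179,255,255),(362,150,424,192),.052),
 ("buttonS",s,(45,110,30),(80,255,255),(238,285,272,315),.05),
 ("windowS",s,(90,5,170),(135,60,255),(180,280,335,412),.03)]:
    try:print(n,*rect(c,lo,hi,box,z))
    except Exception as e:print(n,e)
E
```

```text
pink [470.14776611 343.61383057] (151.28993225097656, 40.375431060791016) -8.66357421875
green [491.62182617 236.94224548] (149.72142028808594, 39.86886215209961) -11.519721984863281
amber [554.14404297 100.04288483] (150.6273193359375, 39.78464126586914) -10.024513244628906
button [ 469.02374268 -178.15974426] (30.533817291259766, 29.944190979003906) -1.9325027465820312
window [ 556.12121582 -246.32333374] (224.47821044921875, 154.78131103515625) 89.67221069335938
pinkS [453.80102539 345.9515686 ] (194.08441162109375, 56.5237922668457) -14.857032775878906
buttonS [ 470.96624756 -181.53700256] (29.675485610961914, 26.96611213684082) 37.192848205566406
windowS max() iterable argument is empty
```

```bash
cat >> h.py <<'E'
from scipy.spatial.transform import Rotation as R
def rot(o): q=o["ee_rot"];return R.from_quat([q[1],q[2],q[3],q[0]])
def shift(o,tgt): return rot(o).inv().apply(np.array(tgt)-o["eef_pos"])*100
def wcam(ctrl,o):
    c=ctrl.camera("wrist");T=np.eye(4);T[:3,:3]=rot(o).as_matrix();T[:3,3]=o["eef_pos"]
    return c,T@c["tool_from_camera"]
E
python3 -m crank '[[-5,-2.5,0,-0.1,1],[-9,-4.6,0,-0.196,1],[-13,-6.6,0,-0.196,1],[-17,-8.7,0,-0.196,1],[-21,-10.7,0,-0.196,1],[-25,-12.8,0,-0.196,1],[-29,-14.8,0,-0.196,1],[-32.5,-16.6,0,-0.196,1]]'
python3 -m crank '[[0,0,0,0,1],[0,0,0,0,1],[0,0,0,0,1]]'
python3 - <<'E'
from plant import ctrl
import pickle
from h import *
o=ctrl.get_obs();c,E=wcam(ctrl,o);cv2.imwrite("pics/w1.png",c["img"][:,:,::-1])
pickle.dump((o,c,E),open("w1.pkl","wb"))
print(o["eef_pos"],np.degrees(np.arctan2(*rot(o).as_matrix()[1::-1,1])),rot(o).as_matrix()[:,2])
try:print(rect(c,(140,18,100),(179,255,255),(0,0,640,480),.052,E))
except Exception as e:print(e)
print(shift(o,(.469,-.179,.23)),E)
t=pickle.load(open("d.pkl","rb"))["top"]
print([t["img"][y,x].tolist() for x,y in[(440,240),(440,272),(487,250),(394,250)]])
for v in(215,225,232,240): 
  try:print(v,rect(t,(0,0,v),(179,255,255),(385,205,492,295),.03))
  except Exception as e:print(e)
E
```

```text
time_s: 0.9
eef_pos: [0.4718, 0.3419, 0.2312]
ee_rot: [-0.0, 0.076, 0.997, -0.0]
ft_force: [0.0, 0.1, -0.1]
grip_width: 0.998
grasp_force: 0.0
time_s: 1.2
eef_pos: [0.4695, 0.3453, 0.231]
ee_rot: [-0.0, 0.075, 0.997, -0.0]
ft_force: [-0.8, 0.5, 0.2]
grip_width: 1.005
grasp_force: 0.0
[0.46951107 0.34526974 0.23099086] 81.39156009771838 [-8.38737655e-04  5.56373046e-05 -9.99999647e-01]
(array([468.7109375 , 343.35855103]), (149.41360473632812, 40.34547805786133), -8.699516296386719)
[ -7.7968735  -51.84399213   0.09621189] [[ 1.50149395e-01  9.46318660e-01  2.86244917e-01  3.96756643e-01]
 [ 9.88663284e-01 -1.43795599e-01 -4.32173100e-02  3.56838455e-01]
 [ 2.63412311e-04  2.89488893e-01 -9.57181337e-01  3.73665949e-01]
 [ 0.00000000e+00  0.00000000e+00  0.00000000e+00  1.00000000e+00]]
[[212, 216, 223], [211, 216, 207], [149, 142, 137], [213, 217, 214]]
215 (array([ 541.8425293 , -250.49302673]), (233.12879943847656, 192.7421875), 87.40103912353516)
225 (array([ 501.49694824, -238.75402832]), (204.48727416992188, 59.05091857910156), 71.20557403564453)
max() iterable argument is empty
max() iterable argument is empty
```

View pics/w1.png

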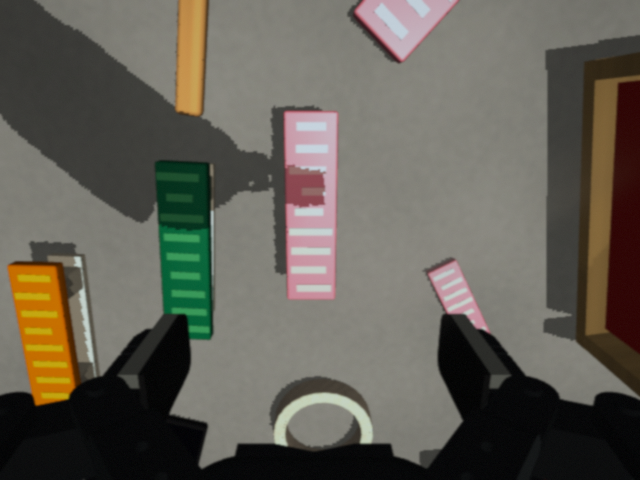

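The wrist view shows the pink bar at about (311,205), with clear room on both sides. It agrees with the top camera to 2 mm. Next is the button, with the fingers shut.

```bash
python3 -m crank '[[-0.7,-5,0,0,-1],[-1.5,-10,0,0,-1],[-2.2,-15,0,0,-1],[-3,-20,0,0,-1],[-3.7,-25,0,0,-1],[-4.5,-30,0,0,-1],[-5.3,-35,0,0,-1],[-6,-40,0,0,-1]]'
python3 -m crank '[[-0.6,-4,0,0,-1],[-1.2,-8,0,0,-1],[-1.8,-11.8,0,0,-1],[-1.8,-11.8,4,0,-1],[-1.8,-11.8,8,0,-1],[-1.8,-11.8,8,0,-1],[-1.8,-11.8,8,0,-1],[-1.8,-11.8,8,0,-1]]'
python3 - <<'E'
from plant import ctrl
import pickle
from h import *
o=ctrl.get_obs();c,E=wcam(ctrl,o);cv2.imwrite("pics/w2.png",c["img"][:,:,::-1])
pickle.dump((o,c,E),open("w2.pkl","wb"))
print(o["eef_pos"])
b=rect(c,(45,110,40),(80,255,255),(0,0,640,480),.05,E);print(b)
print(shift(o,(*(b[0]/1000),.06)))
E
```

```text
time_s: 2.05
eef_pos: [0.4691, -0.0564, 0.2316]
ee_rot: [0.0, 0.075, 0.997, 0.0]
ft_force: [0.5, 0.4, -0.0]
grip_width: 0.002
grasp_force: 0.0
time_s: 2.85
eef_pos: [0.4707, -0.1748, 0.1533]
ee_rot: [0.001, 0.075, 0.997, -0.0]
ft_force: [0.8, 0.0, 0.2]
grip_width: -0.003
grasp_force: 0.0
[ 0.47067338 -0.17480533  0.1533291 ]
(array([ 467.97348022, -178.83006287]), (31.51806640625, 30.867263793945312), -9.989517211914062)
[ 0.22970598 -0.43921252  9.3323317 ]
```

View pics/w2.png

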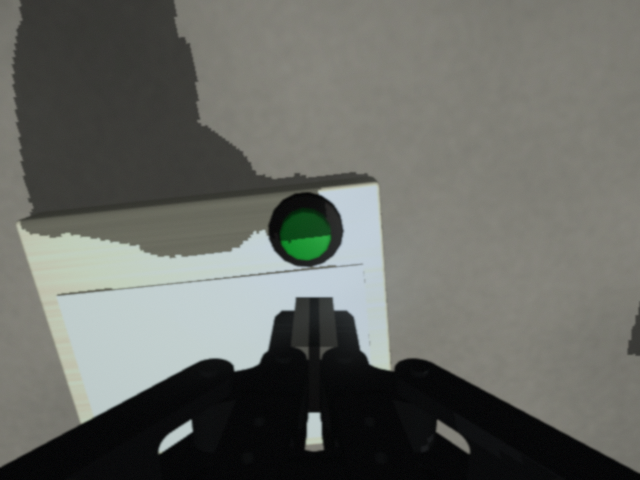

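The wrist view has the button at about (306,235), 3 mm from the earlier reading. The window's near corners are about (58,294) and (362,264). Now pressing.

```bash
python3 -m crank '[[0.2,-0.4,4,0,-1],[0.2,-0.4,8,0,-1],[0.2,-0.4,9.8,0,-1],[0.2,-0.4,10.4,0,-1],[0.2,-0.4,10.8,0,-1],[0.2,-0.4,11.0,0,-1],[0.2,-0.4,11.0,0,-1],[0.2,-0.4,11.0,0,-1]]'
python3 - <<'E'
import pickle
from h import *
o,c,E=pickle.load(open("w2.pkl","rb"))
for p in[(58,294),(362,264)]:print(ray(c,p,.03,E))
for p in[(18,222),(380,182)]:print(ray(c,p,.03,E))
from plant import ctrl
print(ctrl.get_obs()["ft_force"],ctrl.get_obs()["eef_pos"])
E
```

```text
time_s: 3.7
eef_pos: [0.4675, -0.1787, 0.0439]
ee_rot: [0.001, 0.076, 0.997, 0.001]
ft_force: [-9.1, 3.3, 20.0]
grip_width: -0.001
grasp_force: 9.8
[ 0.4893478 -0.3533867  0.03     ]
[ 0.49893918 -0.14599794  0.03      ]
[ 0.43673544 -0.3624925   0.03      ]
[ 0.44613251 -0.12835651  0.03      ]
[-9.09893493  3.34016474 19.96508657] [ 0.46747976 -0.17870677  0.04388257]
```

Fully down at 20 N. Window centre works out at (0.561, -0.252), consistent with the panel size and the top view. Next: lift, wait, and go back to above the pink bar.

```bash
python3 -m crank '[[0,0,-2,0,-1],[0,0,-2,0,-1],[0,0,-3,0,-1],[0,0,-6,0,-1],[0,0,-10,0,-1],[0,0,-14,0,-1],[0,0,-17,0,-1],[0,0,-18,0,-1]]'
python3 -m crank '[[0.7,5,0,0,-1],[1.5,10,0,0,0],[2.2,15,0,0,1],[3,20,0,0,1],[3.8,25,0,0,1],[4.5,30,0,0,1],[5.3,35,0,0,1],[6,40,0,0,1]]'
python3 -m crank '[[0.8,5,0,0,1],[1.7,11,0,0,1],[1.7,11.5,2,0,1],[1.7,11.6,6,0,1],[1.7,11.6,9,0,1],[1.7,11.6,9,0,1],[1.7,11.6,9,0,1],[1.7,11.6,9,0,1]]'
python3 - <<'E'
from plant import ctrl
from h import *
o=ctrl.get_obs();c,E=wcam(ctrl,o);cv2.imwrite("pics/w3.png",c["img"][:,:,::-1])
print(o["eef_pos"],o["ft_force"],rot(o).as_matrix()[:,1:])
b=rect(c,(140,18,100),(179,255,255),(200,0,440,400),.052,E);print(b)
print(shift(o,(*(b[0]/1000),.046-ctrl.hold_point_z)))
E
```

```text
time_s: 4.5
eef_pos: [0.4682, -0.1794, 0.2252]
ee_rot: [0.003, 0.076, 0.997, 0.0]
ft_force: [0.3, 0.0, 0.1]
grip_width: -0.004
grasp_force: 0.0
time_s: 5.3
eef_pos: [0.4672, 0.2231, 0.2211]
ee_rot: [-0.0, 0.076, 0.997, -0.0]
ft_force: [2.0, -0.7, -0.1]
grip_width: 1.002
grasp_force: 0.0
time_s: 6.1
eef_pos: [0.4696, 0.339, 0.1333]
ee_rot: [0.001, 0.076, 0.997, 0.001]
ft_force: [1.1, 0.6, -0.5]
grip_width: 0.996
grasp_force: 0.0
[0.46957562 0.33895993 0.13332307] [ 1.10030193  0.62841417 -0.49604642] [[ 0.15154993  0.00198867]
 [ 0.98844754  0.00173844]
 [ 0.00201975 -0.99999651]]
(array([468.85388184, 343.28720093]), (149.24578857421875, 40.107330322265625), -8.678253173828125)
[ 0.15496936  0.39537621 10.60287854]
```

View pics/w3.png

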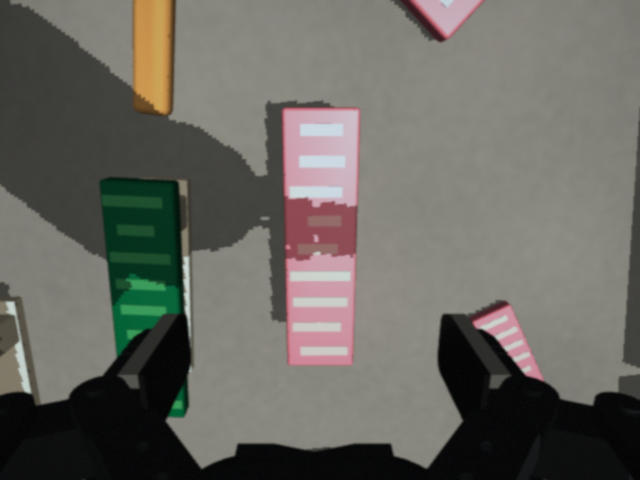

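The bar is centred between the fingers at about (321,235), still at (0.469, 0.343) and -8.7°. Descend and grip.

```bash
python3 -m crank '[[0.15,0.4,2,0,1],[0.15,0.4,5,0,1],[0.15,0.4,8,0,1],[0.15,0.4,10,0,1],[0.15,0.4,10.9,0,1],[0.15,0.4,10.9,0,1],[0.15,0.4,10.9,0,1],[0.15,0.4,10.9,0,1]]'
python3 -m crank '[[0,0,0,0,0.5],[0,0,0,0,0.2],[0,0,0,0,-1],[0,0,0,0,-1],[0,0,0,0,-1],[0,0,0,0,-1],[0,0,0,0,-1],[0,0,0,0,-1]]'
```

```text
time_s: 6.95
eef_pos: [0.4686, 0.3433, 0.0239]
ee_rot: [0.001, 0.076, 0.997, 0.001]
ft_force: [-0.3, 0.3, -0.2]
grip_width: 0.999
grasp_force: 0.0
time_s: 7.75
eef_pos: [0.4678, 0.3427, 0.0228]
ee_rot: [0.0, 0.076, 0.997, 0.0]
ft_force: [-0.7, -1.3, 5.9]
grip_width: 0.455
grasp_force: 60.5
```

```bash
python3 -m crank '[[0,0,-0.3,0,-1],[0,0,-0.8,0,-1],[0,0,-1.6,0,-1],[0,0,-2.6,0,-1],[0,0,-4,0,-1],[0,0,-5.5,0,-1],[0,0,-6.5,0,-1],[0,0,-7,0,-1]]'
python3 -m crank '[[0,0,-1,0,-1],[0,0,-2.5,0,-1],[0,0,-4.5,0,-1],[0,0,-7,0,-1],[0,0,-9,0,-1],[0,0,-10.5,0,-1],[0,0,-11,0,-1],[0,0,-11,0,-1]]'
python3 - <<'E'
from plant import ctrl
from h import *
o=ctrl.get_obs();c,E=wcam(ctrl,o);cv2.imwrite("pics/w4.png",c["img"][:,:,::-1])
t=ctrl.camera("scene");cv2.imwrite("pics/s4.png",t["img"][:240,200:,::-1])
print(o["eef_pos"],o["ft_force"],o["wrist_torque"])
b=rect(c,(140,18,100),(179,255,255),(230,0,410,480),.052+o["eef_pos"][2]-.0228,E);print(b)
print(shift(o,(.561,-.252,o["eef_pos"][2])))
E
```

```text
time_s: 8.55
eef_pos: [0.4683, 0.3431, 0.0941]
ee_rot: [0.001, 0.076, 0.997, 0.001]
ft_force: [-0.4, -0.1, -1.8]
grip_width: 0.457
grasp_force: 60.5
time_s: 9.35
eef_pos: [0.4679, 0.3427, 0.2028]
ee_rot: [0.0, 0.076, 0.997, 0.0]
ft_force: [-0.5, -0.1, -2.2]
grip_width: 0.457
grasp_force: 60.5
[0.46785345 0.34273747 0.20278531] [-0.54579326 -0.07926071 -2.24109903] [ 0.03959917 -0.01040973 -0.00010913]
(array([446.71832275, 346.56808472]), (104.18887329101562, 39.475345611572266), -8.552940368652344)
[-1.82001675e+01 -5.73815527e+01 -2.61542206e-02]
```

View pics/w4.png

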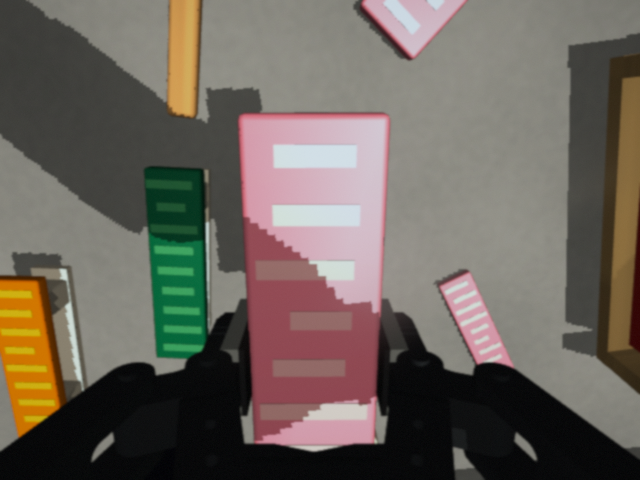

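View pics/s4.png

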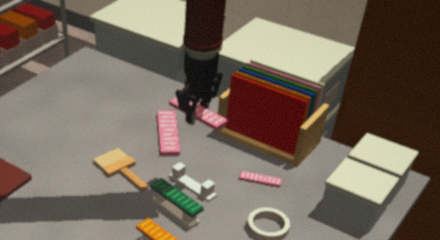

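The wrist view shows the bar held mid-length and level between the pads. The scene view shows the empty prop at about (192,183) and the other bars in place. Now the carry.

```bash
python3 -m crank '[[-0.2,-0.5,0,0,-1],[-0.5,-1.5,0,0,-1],[-1,-3.2,0,0,-1],[-1.7,-5.4,0,0,-1],[-2.5,-8,0,0,-1],[-3.4,-10.8,0,0,-1],[-4.3,-13.6,0,0,-1],[-5.2,-16.4,0,0,-1]]'
python3 -m crank '[[-0.9,-2.8,0,0,-1],[-1.8,-5.6,0,0,-1],[-2.7,-8.4,0,0,-1],[-3.6,-11.2,0,0,-1],[-4.5,-14,0,0,-1],[-5.3,-16.8,0,0,-1],[-6.2,-19.6,0,0,-1],[-7.1,-22.4,0,0,-1]]'
python3 -m crank '[[-0.9,-2.8,0,0,-1],[-1.8,-5.6,0,0,-1],[-2.7,-8.4,0,0,-1],[-3.5,-11,0,0,-1],[-4.2,-13.2,0,0,-1],[-4.8,-15.2,0,0,-1],[-5.3,-16.8,0,0,-1],[-5.6,-17.8,0,0,-1]]'
python3 - <<'E'
from plant import ctrl
from h import *
o=ctrl.get_obs();print(o["eef_pos"],shift(o,(.561,-.252,.115)))
E
```

```text
time_s: 10.25
eef_pos: [0.4943, 0.1696, 0.2022]
ee_rot: [-0.0, 0.077, 0.997, -0.0]
ft_force: [0.7, -0.1, -2.3]
grip_width: 0.46
grasp_force: 60.5
time_s: 11.05
eef_pos: [0.5298, -0.0624, 0.2023]
ee_rot: [-0.0, 0.077, 0.997, 0.0]
ft_force: [0.7, 0.3, -1.4]
grip_width: 0.457
grasp_force: 60.5
time_s: 11.85
eef_pos: [0.5576, -0.2468, 0.2023]
ee_rot: [-0.0, 0.077, 0.997, -0.0]
ft_force: [0.0, 0.1, -1.6]
grip_width: 0.458
grasp_force: 60.5
[ 0.55762758 -0.24681221  0.20229875] [-0.41611743 -0.45592196  8.72998042]
```

```bash
python3 -m crank '[[-0.2,-0.2,0.3,0,-1],[-0.3,-0.4,1.3,0,-1],[-0.3,-0.4,3,0,-1],[-0.3,-0.4,5,0,-1],[-0.3,-0.4,6.8,0,-1],[-0.3,-0.4,8,0,-1],[-0.3,-0.4,8.6,0,-1],[-0.3,-0.4,8.7,0,-1]]'
python3 -m crank '[[0,0,0,0,-1],[0,0,0,0,-1],[0,0,0,0,-1],[0,0,0,0,-1],[0,0,0,0,-1],[0,0,0,0,-1],[0,0,0,0,-1],[0,0,0,0,-1]]'
python3 - <<'E'
from plant import ctrl
from h import *
o=ctrl.get_obs();c,E=wcam(ctrl,o);t=ctrl.camera("scene")
cv2.imwrite("pics/fin.png",np.hstack([c["img"][:,120:520],t["img"][:,100:500]])[:,:,::-1])
print(o["eef_pos"],o["joint_velocities"].round(3),o["wrist_torque"])
K=c["intrinsics"]
print("bar end depths from widths",[K[0,0]*.04/w for w in(150,121)],K[0,0])
p=[E[:3,3]+E[:3,:3]@np.linalg.inv(K)@np.array([u,v,1])*K[0,0]*.04/w for u,v,w in((314,115,150),(314,443,121))];print(p)
E
```

```text
time_s: 12.65
eef_pos: [0.5612, -0.2478, 0.1146]
ee_rot: [-0.001, 0.076, 0.997, 0.0]
ft_force: [0.2, -0.2, -1.4]
grip_width: 0.457
grasp_force: 60.5
time_s: 13.45
eef_pos: [0.5614, -0.2483, 0.1153]
ee_rot: [-0.0, 0.076, 0.997, -0.0]
ft_force: [0.2, -0.3, -1.9]
grip_width: 0.451
grasp_force: 60.5
[ 0.56141124 -0.24834651  0.11531508] [-0.    -0.001  0.     0.001 -0.    -0.    -0.001] [-0.03039081  0.01672312  0.00482041]
bar end depths from widths [np.float64(0.11308602714815626), np.float64(0.14018928985308626)] 424.072601805586
[array([ 0.48937049, -0.2366874 ,  0.14000356]), array([ 0.59212364, -0.25244862,  0.14320943])]
```

View pics/fin.png

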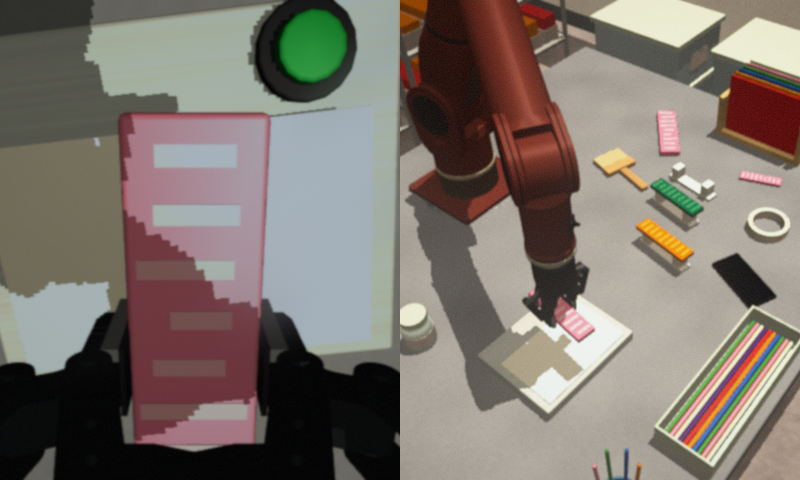

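The final view shows the bar level (tilt about 0.03 rad) above the window, the button up at about (313,45) and everything else in place. Handing in.

```bash
python3 -c "
from plant import ctrl
print(ctrl.close_job())"
```

```text
the job is handed in; nothing more can be done
None
```

I pressed the button fully down and it came back up. The pink bar is now held level and still about 10 cm above the middle of the window, and the job is handed in at about 13.5 s; the hand-in gave no verdict.

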